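# Lay a spacer stick and start the next layer of mortar prisms

## Robot

A 7-joint arm with a two-finger parallel gripper is mounted at the origin on a cart in front of the work surface, level with it; the furniture and walls round the work are solid. World frame = base frame: x ahead of the robot, y to its left, z up, the work surface at z = 0. Lengths are in m, angles in rad, forces in N, time in s.
With the tool pointing down it reaches from about 0.4 to 0.875 m from the base axis. Payload 19.3 kg.
Tool frame: the origin (TCP) lies at the very end of the fingers, on their centre line; the grasp point (between the pads) lies 19 mm behind it; z points along the fingers, y is the line along which they close (so a half turn about z gives the same grasp; the last joint's range is limited). The gripper opens to 85 mm and grips with 20 to 120 N. Pads are 22 mm wide; open, the fingers measure 114 mm over their backs; the gripper's body (76 mm by 85 mm) begins 54 mm behind the grasp point. The pads swing forward as they close: fully open they stand 13 mm farther back than shut.
Start: joints at [-1.364, 0.521, -0.036, 1.599, 0.021, 1.021, -0.113], TCP at [0.171, 0.601, 0.207] pointing down, gripper open.
Joint ranges: [-2.91, 2.91], [-0.3, 2.13], [-1.5, 1.42], [0.17, 2.43], [-1.26, 4.41], [0.16, 1.93], [-2.52, 2.52]. Speed limits (rad/s): [1.89, 1.89, 2.39, 2.39, 3.01, 3.01, 3.01].

## Interface

Orientations are given as [roll, pitch, yaw] about the fixed x, y, z axes, in that order (R = Rz(yaw) Ry(pitch) Rx(roll)).
In Python, from workcell import bot gives the robot as it stands.
- The arm moves only by the tool servo_tool, never from a script. Its argument "plan" is a list of rows, each a list of 7 numbers: the finger opening in cm, from 0 to 8.54, then the shift along the tool's x, y, z in cm, then the turn, a rotation vector about the tool's x, y, z in degrees. In form: [[fingers, x, y, z, wx, wy, wz], ...]. A call has 1 to 10 rows; each row is the pose to reach, as a shift and turn from the pose commanded when the call began, along the tool's axes at that moment; what a row does not reach only later rows make up. A row lasts 1/10 s, in which the tool goes at most 50 mm and 8.59 degrees, less where a joint would pass 70% of its speed; a pose out of reach is approached as far as the arm can. A call with a gripper value outside its range is refused whole. The fingers move at their own pace and stop on an object; "force" is the grip in N (left out, the last holds). Time passes only in rows, so rows that repeat a pose let the fingers close. It gives the time, the measured TCP pose, the force, the opening and the grip force at its end, in the units of the state.
- bot.observe(): the state, without advancing time (a new reading comes with each control period).
- bot.grab_frame(name): name is "scene" or "top" or "wrist"; returns a dict with "frame" (420x560x3 uint8, blue, green, red), "mtx" (3x3 intrinsics, pixels), "k1" (the pictures are not rectified: a ray, as slopes to the right and down, at radius r is drawn at 1 + k1 r^2 times it, then the intrinsics apply), "R" (3x3) and "t" (3): a world point X has camera coordinates R X + t; the wrist camera has in their place "T_tool_cam" (4x4, takes a point from camera to tool coordinates, whose origin is the TCP and whose axes are the flange's). Camera axes: x right, y down, z forward; pixel columns grow to the right and rows downward; lengths in m; the calibration is good to about 2 mm. A picture is of the moment at which its call begins: read the wrist's pose just before it. There is no depth.
- bot.job_done(): hands the job in; it is judged then, once.
The state is a dict: "clock": time; "qpos": joint angles; "qd": joint speeds; "joint_efforts": joint torques, N m; "position": TCP position; "tool_rot": TCP orientation; "force": force on the tool from outside, world axes, zero at the start; "moment": the same for the moment, N m; "grip_width": finger opening in m; "finger_force": force on a finger pad.
Only numpy, scipy, OpenCV 4.12 (cv2) and the standard library are available. Lean on these libraries where they do the work, as an engineer would, in place of code of your own. Each camera call takes 0.05 s, during which the arm holds its last target. There are 200 camera calls.

## Task

The lower layer of two mortar prisms has one spacer stick across one end. Lay the loose stick of the same thickness across the other end of both prisms, parallel to the first and about 3 cm in from the prism ends, with its middle over the gap. Then set the loose prism down, without dropping it, on the two sticks, centred on the layer and pointing the same way as the prisms below, and leave the first stick where it lies.

Things in the scene. Friction and masses are not known exactly. Their poses are not given: they have to be found in the camera images.
- lower_layer: Fixed lower layer: two grey mortar prisms, each 40 x 160 x 40 mm, side by side, 20 mm apart, on thin bearers and a 130 x 180 mm plywood board. Origin: centre of the board's underside, on the worktop; z up, y along the prisms (ends at +80, -80 mm), x across (prism centres at +30, -30 mm). Flat prism tops at z = 64 mm. First stick at y about +50 mm; the -y end is bare: second stick goes at y = -50 mm, x = 0.
- laid_stick: First spacer stick, loose, already lying across the +y end of the lower layer: pale square pine stick 120 x 15 x 15 mm. Origin: centre of its underside; x along its length, z up.
- spare_stick: Spare spacer stick, loose on the worktop: pale square pine stick 120 x 15 x 15 mm (20 g), the same as the first; a thicker 28 mm batten of the same wood and length, which is not wanted, lies near it. Origin: centre of its underside; x along its length, z up.
- prism: Loose mortar prism lying on the worktop: grey square bar 40 x 160 x 40 mm, about 0.56 kg. Origin: centre of its underside; y along its length, z up. Once on the two sticks its underside is 79 mm above the worktop.
Mind the look-alikes: they are no part of the job. What is shaped like the spare_stick but pink is not meant.

How it is judged:
On the way:
1. the spare stick lies across the bare end of the lower layer, let go (y of spare_stick in the frame of lower_layer between -0.07 and -0.03 m and x of spare_stick in the frame of lower_layer between -0.018 and 0.018 m and z of spare_stick in the frame of lower_layer between 0.06 and 0.068 m and angle between the x axis of spare_stick and the x axis of lower_layer, either way round below 0.2 rad and contact force between the fingers and spare_stick below 0.1 N and linear speed of spare_stick below 0.02 m/s), for 0.2 s.
At the end, for the whole second after the job is handed in: Spare stick on both lower prisms, middle 10-50 mm in from the bare end, within 18 mm of the gap, square to 11 deg; first stick moved under 20 mm, across within 14 deg; prism at rest on both sticks only, level to 3 deg, within 20 mm of the layer's middle, along it within 11 deg (y of spare_stick in the frame of lower_layer between -0.07 and -0.03 m and x of spare_stick in the frame of lower_layer between -0.018 and 0.018 m and z of spare_stick in the frame of lower_layer between 0.06 and 0.068 m and angle between the x axis of spare_stick and the x axis of lower_layer, either way round below 0.2 rad and distance of laid_stick from where it was at the start of the episode below 0.02 m and angle between the x axis of laid_stick and the x axis of lower_layer, either way round below 0.25 rad and horizontal distance between prism and lower_layer below 0.02 m and z of prism in the frame of lower_layer between 0.075 and 0.083 m and angle between the y axis of prism and the y axis of lower_layer, either way round below 0.2 rad and angle between the z axis of prism and the z axis of lower_layer, either way round below 0.06 rad and contact force between prism and spare_stick above 0.3 N and contact force between prism and laid_stick above 0.3 N and contact force between prism and lower_layer below 0.1 N and linear speed of each of prism, spare_stick below 0.02 m/s); the robot touches nothing.
It fails at once if the prism is dropped (it falls faster than 0.5 m/s, about 13 mm of free fall, with no finger on it) (linear speed of prism above 0.5 m/s and contact force between the fingers and prism below 0.1 N).
It also fails if it takes over 53 s, if anything falls off the work surface, if the arm or the gripper's body presses on something with over 40 N, if the wrist force passes 120 N, or if a joint passes its speed limit or range.

## Working session

There is one attempt and no reset: what is moved stays moved. The work goes in short steps, Python scripts to look and compute and a tool call to move; the robot and the scene stay as the last step left them, time stands still between calls to the robot, and variables do not carry over. Pictures are saved under pics/ and viewed, at most 10 in all, crops included, and the job is handed in when it is done.

Besides the shell and the picture viewer there is one more tool, called after "Emit:" by a JSON object that holds its "method" and its "body". servo_tool: Moves the arm, as the interface text tells. Its arguments: {"type":"object","properties":{"plan":{"type":"array","items":{"type":"array","items":{"type":"number"}}},"force":{"type":"number"}},"required":["plan"]}

```bash
mkdir -p pics; python3 - <<'E'
from workcell import bot
import cv2,pickle
s=bot.observe(); print(s)
for n in("scene","top"):
    f=bot.grab_frame(n); cv2.imwrite(f"pics/{n}0.png",f["frame"]); pickle.dump(f,open(n+".pkl","wb")); print(f["k1"],f["t"])
E
```

```text
{'clock': 0.0, 'qpos': array([-1.36419118,  0.52201665, -0.03633193,  1.60000368,  0.021162  ,
        1.02110384, -0.11279965]), 'qd': array([7.68147598e-05, 4.86572982e-04, 1.79635681e-03, 1.12503470e-03,
       1.58355505e-05, 1.27287943e-03, 3.21702091e-05]), 'joint_efforts': array([-1.16759802e-03, -9.27118707e+01,  1.97943114e+00, -3.69940960e+01,
        1.78301398e-02,  8.07250181e-03, -7.22846994e-05]), 'position': array([0.17072593, 0.60084691, 0.20682559]), 'tool_rot': array([-3.14044529e+00,  4.77609944e-05,  2.86476189e+00]), 'force': array([-0.11208826,  0.4648751 , -0.08908908]), 'moment': array([ 0.0277638 ,  0.01611417, -0.00869281]), 'finger_force': 0.0, 'grip_width': 0.085703602562782}
-0.004956556267848864 [-0.35772653  0.25956106  1.21890608]
0.04536274682673271 [-0.04134329  0.48109482  1.16363204]
```

View pics/top0.png

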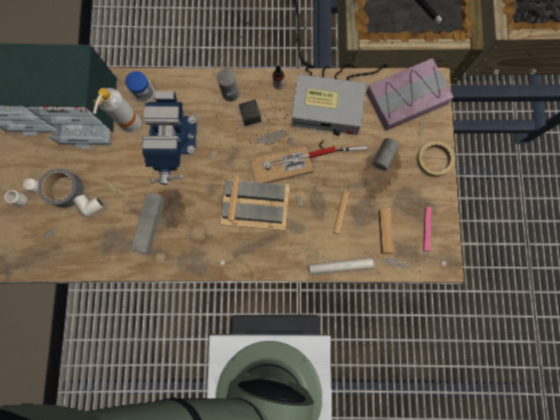

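View pics/scene0.png

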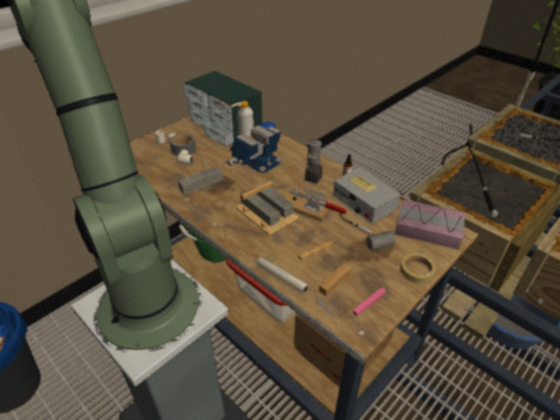

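The top view shows the lower layer at (255,203) with the first stick at its left end (233,198), and the loose prism at (148,222). Things that could be taken for the spare stick are the thin pale stick (341,212), the thicker batten (386,230), the pink stick (428,229) and the white rod (340,266). By the description I choose (341,212), and I'll check it in a close crop.

```bash
cat > h.py <<'E'
import numpy as np,cv2,pickle
def ray(f,px):
    K=f["mtx"];d=np.array([f["k1"],0,0,0,0.])
    p=cv2.undistortPoints(np.array(px,float).reshape(-1,1,2),K,d).reshape(-1,2)
    return np.c_[p,np.ones(len(p))]
def toworld(f,px,z,R=None,t=None):
    R=f["R"] if R is None else R; t=f["t"] if t is None else t
    R=np.array(R);C=-R.T@np.array(t); w=ray(f,px)@R
    return C+w*((z-C[2])/w[:,2])[:,None]
E
python3 - <<'E'
import sys; sys.path.insert(0,'.')
from h import *
f=pickle.load(open("top.pkl","rb"));im=f["frame"]
c=lambda x,y:cv2.resize(im[y:y+60,x:x+80],None,fx=5,fy=5,interpolation=cv2.INTER_CUBIC)
cv2.imwrite("pics/crops.png",np.vstack([np.hstack([c(215,175),c(110,192)]),np.hstack([c(310,182),c(365,200)])]))
print(toworld(f,[(341,212),(386,230),(255,203),(148,222)],0.0))
E
```

```text
[[ 0.47808937 -0.19678058  0.        ]
 [ 0.4281829  -0.31933731  0.        ]
 [ 0.50285093  0.04241809  0.        ]
 [ 0.44856524  0.33611024  0.        ]]
```

View pics/crops.png

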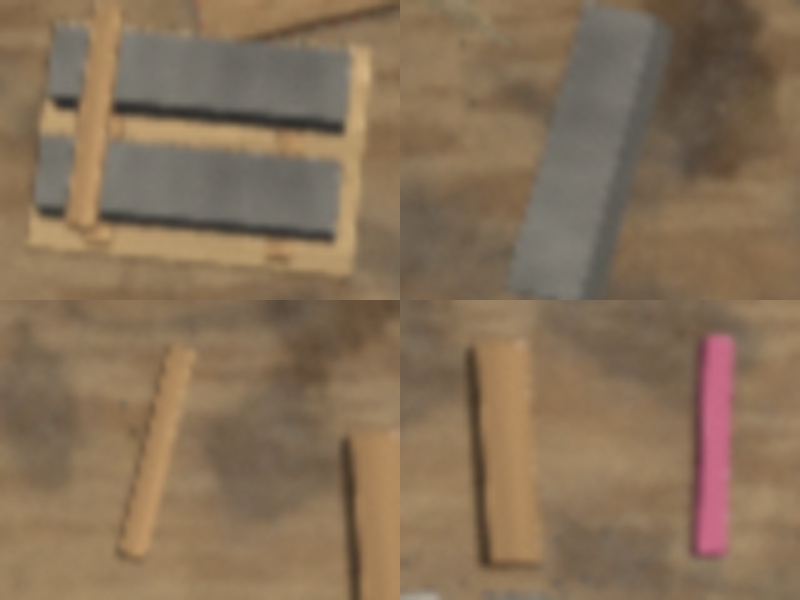

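```bash
python3 - <<'E'
from h import *
f=pickle.load(open("top.pkl","rb"))
def g(n,px,o,z):
    p=toworld(f,np.array(px)/5+np.array(o)-.4,z);print(n,p[:,:2].round(4).tolist(),'mean',p.mean(0)[:2].round(4));return p
def d(a,b):v=a-b;print(' len',np.linalg.norm(v).round(4),'ang',np.degrees(np.arctan2(v[1],v[0])).round(2))
p=g('stick',[(181,46),(131,256)],(310,182),.015);d(*p)
p=g('U',[(57,24),(350,50),(342,128),(50,98)],(215,175),.064);d(p[0],p[1]);d(p[3],p[2]);d(p[0],p[3])
p=g('L',[(40,137),(340,160),(332,235),(35,207)],(215,175),.064);d(p[0],p[1]);d(p[3],p[2])
p=g('board',[(370,47),(352,274),(28,245)],(215,175),.012);d(p[0],p[1]);d(p[2],p[1]);print((p[0]+p[2])/2)
p=g('laid',[(108,5),(82,226)],(215,175),.079);d(*p)
p=g('prism',[(184,5),(255,15),(182,292),(110,287)],(110,192),.04);d(p[0],p[3]);d(p[1],p[2]);d(p[0],p[1])
E
```

```text
stick [[0.535, -0.2093], [0.418, -0.1796]] mean [ 0.4765 -0.1944]
 len 0.1208 ang -14.25
U [[0.5542, 0.1164], [0.5404, -0.04], [0.498, -0.0359], [0.5138, 0.119]] mean [0.5266 0.0399]
 len 0.1569 ang 84.98
 len 0.1557 ang 84.19
 len 0.0405 ang -3.75
L [[0.4927, 0.1237], [0.4808, -0.0349], [0.4407, -0.0308], [0.4552, 0.1253]] mean [0.4673 0.0458]
 len 0.159 ang 85.71
 len 0.1568 ang 84.71
board [[0.5547, -0.0511], [0.4272, -0.0414], [0.4428, 0.1359]] mean [0.4749 0.0145]
 len 0.1278 ang -4.34
 len 0.178 ang 85.0
[0.49871198 0.04239843 0.012     ]
laid [[0.5608, 0.0878], [0.4428, 0.0986]] mean [0.5018 0.0932]
 len 0.1185 ang -5.24
prism [[0.5226, 0.3328], [0.5173, 0.2945], [0.3679, 0.3247], [0.3705, 0.3624]] mean [0.4446 0.3286]
 len 0.155 ang -11.0
 len 0.1524 ang -11.41
 len 0.0387 ang 82.02
```

The crops confirm it: bottom left is the thin pale stick, and the batten is clearly thicker. The layer centre is about (0.498, 0.043) with its y axis at 85°, and the first stick is at its left end. I'm moving over towards the spare stick.

Emit:
{"method": "servo_tool", "body": {"plan": [[8.5,-33.7,-16.5,0,0,0,0],[8.5,-33.7,-16.5,0,0,0,0],[8.5,-33.7,-16.5,0,0,0,0],[8.5,-33.7,-16.5,0,0,0,0],[8.5,-33.7,-16.5,0,0,0,0],[8.5,-33.7,-16.5,0,0,0,0],[8.5,-33.7,-16.5,0,0,0,0],[8.5,-33.7,-16.5,0,0,0,0],[8.5,-47,-45,0,0,0,0],[8.5,-47,-45,0,0,0,0]], "force": 40}}

```text
clock: 1.1
position: [0.4659, 0.2501, 0.2069]
tool_rot: [-3.141, -0.0, 2.865]
force: [1.4, -0.3, 0.3]
grip_width: 0.0849
finger_force: 0.0
```

```bash
cat >> h.py <<'E'
def rel(x,y,z,yaw):
    "shift (cm) and turn (deg) in tool axes from the present pose to x,y,z,yaw(deg) pointing down"
    from workcell import bot
    from scipy.spatial.transform import Rotation as Ro
    s=bot.observe();R=Ro.from_euler('xyz',s["tool_rot"]);G=Ro.from_euler('xyz',[180,0,yaw],degrees=True)
    print('t',round(s["clock"],2),'pos',s["position"].round(4),'rpy',np.degrees(s["tool_rot"]).round(1),'q',s["qpos"].round(2),'grip',round(s["grip_width"],4),round(s["finger_force"],1))
    print(' move',(R.inv().apply(np.array([x,y,z])-s["position"])*100).round(2),'turn',np.degrees((R.inv()*G).as_rotvec()).round(2))
E
python3 -c "
from h import *
rel(.5,.04,.2,165.75);rel(.4765,-.1944,.15,165.75)"
```

```text
t 1.1 pos [0.4659 0.2501 0.2069] rpy [-180.    -0.   164.2] q [-0.65  0.37  0.05  1.86 -0.02  0.92  0.71] grip 0.0849 0.0
 move [ -9.01 -19.28   0.69] turn [-0.04 -0.03 -1.58]
t 1.1 pos [0.4659 0.2501 0.2069] rpy [-180.    -0.   164.2] q [-0.65  0.37  0.05  1.86 -0.02  0.92  0.71] grip 0.0849 0.0
 move [-13.15 -42.47   5.71] turn [-0.04 -0.03 -1.58]
```

Emit:
{"method": "servo_tool", "body": {"plan": [[8.5,-9,-19.3,0.5,0,0,-1.6],[8.5,-9,-19.3,0.5,0,0,-1.6],[8.5,-9,-19.3,0.5,0,0,-1.6],[8.5,-9,-19.3,0.5,0,0,-1.6],[8.5,-13.2,-42.5,5.7,0,0,-1.6],[8.5,-13.2,-42.5,5.7,0,0,-1.6],[8.5,-13.2,-42.5,5.7,0,0,-1.6],[8.5,-13.2,-42.5,5.7,0,0,-1.6],[8.5,-13.2,-42.5,5.7,0,0,-1.6],[8.5,-13.2,-42.5,5.7,0,0,-1.6]]}}

```text
clock: 2.1
position: [0.4744, -0.1993, 0.1493]
tool_rot: [-3.139, -0.002, 2.885]
force: [0.1, 0.9, 0.9]
grip_width: 0.0848
finger_force: 0.0
```

Emit:
{"method": "servo_tool", "body": {"plan": [[8.5,0,0,0,0,0,0],[8.5,0,0,0,0,0,0]]}}

```text
clock: 2.3
position: [0.4768, -0.1922, 0.1504]
tool_rot: [3.141, -0.0, 2.894]
force: [-0.6, 0.7, 0.3]
grip_width: 0.0849
finger_force: 0.0
```

```bash
cat >> h.py <<'E'
def wrist(name):
    from workcell import bot
    from scipy.spatial.transform import Rotation as Ro
    s=bot.observe();f=bot.grab_frame("wrist")
    T=np.eye(4);T[:3,:3]=Ro.from_euler('xyz',s["tool_rot"]).as_matrix();T[:3,3]=s["position"]
    M=np.linalg.inv(T@np.array(f["T_tool_cam"]));f["R"]=M[:3,:3];f["t"]=M[:3,3]
    cv2.imwrite(f"pics/{name}.png",f["frame"]);pickle.dump(f,open(name+".pkl","wb"));return f
def proj(f,P):
    return cv2.projectPoints(np.array(P,float).reshape(-1,1,3),cv2.Rodrigues(f["R"])[0],f["t"],f["mtx"],np.array([f["k1"],0,0,0,0.]))[0].reshape(-1,2)
E
python3 -c "
from h import *
rel(.4765,-.1944,.003,165.75)
f=wrist('w1');print(proj(f,[.4765,-.1944,.015]))"
```

```text
t 2.3 pos [ 0.4768 -0.1922  0.1504] rpy [180.   -0.  165.8] q [ 0.14  0.43  0.17  1.95 -0.1   0.77  1.69] grip 0.0849 0.0
 move [-0.03 -0.23 14.74] turn [ 0.03 -0.01  0.05]
[[276.45130634 192.37827796]]
```

View pics/w1.png

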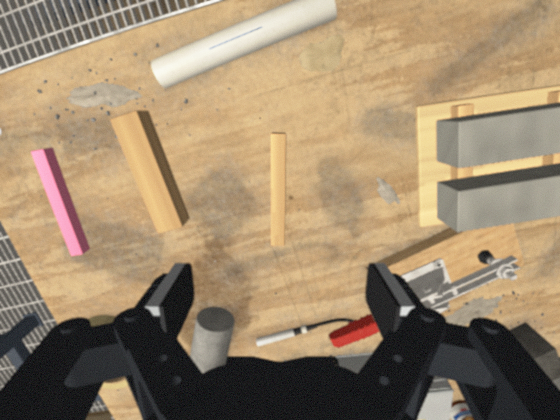

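The wrist view shows the spare stick from (278,133) to (278,246), centred at about (278,190), vertical in the image and midway between the fingers. The thick batten at (150,170) and the pink stick at (60,200) are well clear.

```bash
python3 -c "
from h import *
f=pickle.load(open('w1.pkl','rb'))
p=toworld(f,[(278,133),(278.5,246)],.015);v=p[0]-p[1];print(p,p.mean(0),np.linalg.norm(v),np.degrees(np.arctan2(v[1],v[0])))
im=f['frame'][90:240,400:560];cv2.imwrite('pics/w1c.png',cv2.resize(im,None,fx=4,fy=4,interpolation=2))
c=p.mean(0);rel(c[0],c[1],.004,165.75)"
```

```text
[[ 0.41899596 -0.17816587  0.015     ]
 [ 0.53561506 -0.20718789  0.015     ]] [ 0.47730551 -0.19267688  0.015     ] 0.12017608849628673 166.0251627045275
t 2.35 pos [ 0.477  -0.1919  0.1505] rpy [180.   -0.  165.8] q [ 0.14  0.43  0.17  1.95 -0.1   0.77  1.69] grip 0.0849 0.0
 move [-0.05 -0.08 14.65] turn [ 0.03 -0.    0.09]
```

View pics/w1c.png

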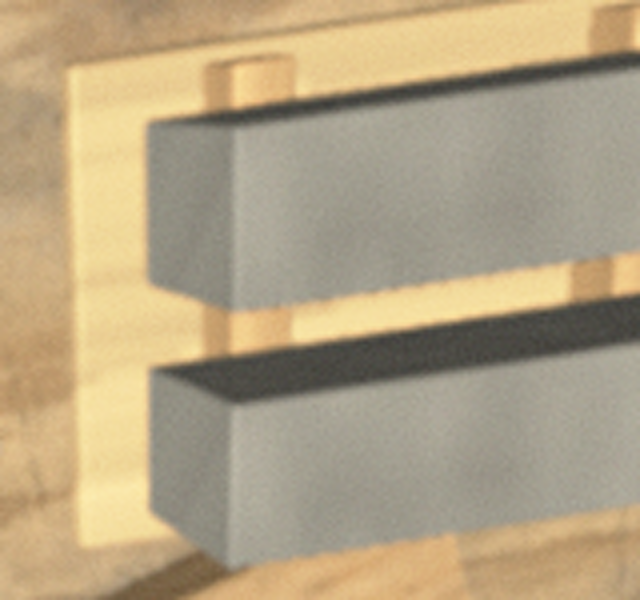

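Emit:
{"method": "servo_tool", "body": {"plan": [[5,0,-0.1,5,0,0,0],[5,0,-0.1,9.5,0,0,0],[5,0,-0.1,12.5,0,0,0],[5,0,-0.1,14.0,0,0,0],[5,0,-0.1,14.6,0,0,0],[5,0,-0.1,14.6,0,0,0],[0.5,0,-0.1,14.6,0,0,0],[0.5,0,-0.1,14.6,0,0,0],[0.5,0,-0.1,14.6,0,0,0],[0.5,0,-0.1,14.6,0,0,0]], "force": 30}}

```text
clock: 3.35
position: [0.4767, -0.1943, 0.0049]
tool_rot: [-3.142, 0.001, 2.893]
force: [0.3, -0.1, 0.0]
grip_width: 0.0047
finger_force: 0.0
```

Emit:
{"method": "servo_tool", "body": {"plan": [[0.5,0,0,0,0,0,0],[0.5,0,0,0,0,0,0]]}}

```text
clock: 3.55
position: [0.4764, -0.1943, 0.0045]
tool_rot: [-3.142, 0.0, 2.893]
force: [0.3, 0.7, 0.3]
grip_width: 0.0051
finger_force: 0.0
```

```bash
python3 -c "
from h import *
f=pickle.load(open('w1.pkl','rb'))
p=toworld(f,np.array([(233,125),(235,308),(235,403),(232,567)])/4+[399.6,89.6],.064)
print(p[:,:2].round(4),p.mean(0));v=p[0]-p[3];print(np.linalg.norm(v),np.degrees(np.arctan2(v[1],v[0])))
u=np.array([np.cos(np.radians(85)),np.sin(np.radians(85))]);e=p.mean(0)[:2];s=e+.03*u;print('place',s,'centre',e+.08*u)
rel(*s,.15,175)"
```

```text
[[ 0.4418 -0.0316]
 [ 0.4801 -0.0342]
 [ 0.5013 -0.0357]
 [ 0.5404 -0.039 ]] [ 0.49090093 -0.03513618  0.064     ]
0.0988926777081873 175.709762737106
place [ 0.49351561 -0.00525034] centre [0.49787339 0.04455939]
t 3.55 pos [ 0.4764 -0.1943  0.0045] rpy [-180.     0.   165.7] q [ 0.19  0.68  0.11  2.03 -0.16  0.44  1.74] grip 0.0051 0.0
 move [  3.    18.74 -14.55] turn [-0.    0.01 -9.27]
```

```bash
python3 -c "
from h import *
wrist('w2')"
```

```text
(no output)
```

View pics/w2.png

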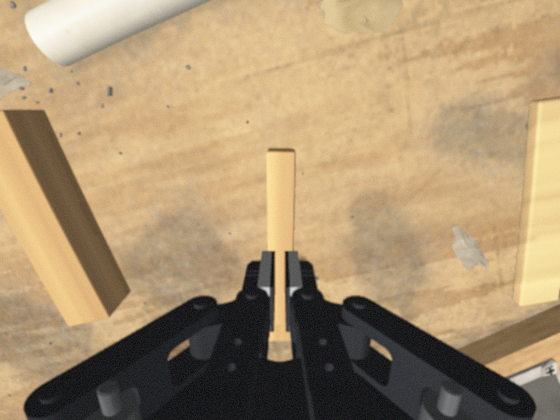

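The picture shows the stick running under the fingers at (281,150)-(281,340), with the pads at (267,290) and (293,290) almost shut over it. The opening is 5 mm with no force, so the fingers closed above it or the stick was squeezed out. I'll check the heights by projection.

```bash
python3 -c "
from h import *
f=pickle.load(open('w2.pkl','rb'));Ti=np.linalg.inv(f['T_tool_cam'])
g=dict(f);g['R']=Ti[:3,:3];g['t']=Ti[:3,3]
for z in(0,-.019,-.038):
  print(z,proj(g,[(x,y,z) for x in(.011,-.011) for y in(-.0025,.0025)]).round(0).tolist())
a=np.radians(-14.1)
for h in (.015,0):
  for c in((.4773,-.1927),): print(h,proj(f,[(c[0]+sx*.06*np.cos(a)-sy*.0075*np.sin(a),c[1]+sx*.06*np.sin(a)+sy*.0075*np.cos(a),h) for sx in(-1,1) for sy in(-1,1)]).round(0).tolist())
p=toworld(f,[(267,150),(296,150),(295,250),(271,340),(291,340)],.015);print(p.round(4))
from workcell import bot
from scipy.spatial.transform import Rotation as Ro
s=bot.observe();print(Ro.from_euler('xyz',s['tool_rot']).inv().apply(p-s['position']).round(4),s['position'])"
```

```text
0 [[274.0, 232.0], [283.0, 232.0], [274.0, 265.0], [282.0, 265.0]]
-0.019 [[274.0, 245.0], [283.0, 245.0], [274.0, 281.0], [283.0, 281.0]]
-0.038 [[273.0, 262.0], [284.0, 262.0], [273.0, 302.0], [283.0, 302.0]]
0.015 [[267.0, 151.0], [296.0, 151.0], [270.0, 342.0], [293.0, 342.0]]
0 [[268.0, 148.0], [295.0, 148.0], [270.0, 326.0], [292.0, 326.0]]
[[ 0.4168 -0.1851  0.015 ]
 [ 0.4205 -0.1708  0.015 ]
 [ 0.4748 -0.1842  0.015 ]
 [ 0.5323 -0.2133  0.015 ]
 [ 0.5354 -0.201   0.015 ]]
[[ 0.06   -0.0058 -0.0105]
 [ 0.06    0.009  -0.0105]
 [ 0.004   0.0094 -0.0105]
 [-0.0588 -0.0047 -0.0105]
 [-0.0588  0.0079 -0.0105]] [ 0.4764196  -0.19422686  0.00447597]
```

Emit:
{"method": "servo_tool", "body": {"plan": [[3,0,0,0,0,0,0],[3,0,0,0,0,0,0],[3,0,0.15,0.3,0,0,0],[3,0,0.15,0.3,0,0,0]]}}

```text
clock: 4.0
position: [0.4766, -0.1925, 0.001]
tool_rot: [3.141, -0.0, 2.893]
force: [-0.9, 0.2, 1.1]
grip_width: 0.0304
finger_force: 0.0
```

Emit:
{"method": "servo_tool", "body": {"plan": [[0,0,0,0,0,0,0],[0,0,0,0,0,0,0],[0,0,0,0,0,0,0],[0,0,0,0,0,0,0]]}}

```text
clock: 4.4
position: [0.4767, -0.1928, 0.0014]
tool_rot: [-3.142, -0.0, 2.893]
force: [0.2, -1.1, -1.1]
grip_width: -0.0002
finger_force: 0.0
```

```bash
python3 -c "
from h import *
f=wrist('w3');im=f['frame'][130:360,180:380];cv2.imwrite('pics/w3c.png',cv2.resize(im,None,fx=2.5,fy=2.5,interpolation=2))"
```

```text
(no output)
```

View pics/w3c.png

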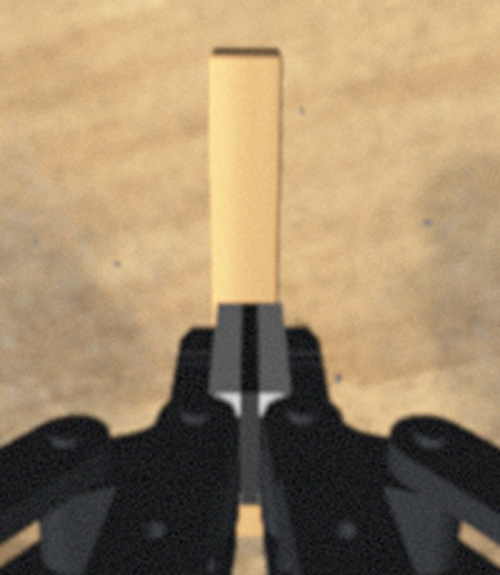

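The crop shows the fingers fully shut with the whole stick below them: pad tips at about (280,251), stick undisturbed. The real fingertips are therefore about 25 mm short of the reported TCP. I'll open and go down in small steps, watching the force.

Emit:
{"method": "servo_tool", "body": {"plan": [[3.2,0,0,0,0,0,0],[3.2,0,0,0,0,0,0],[3.2,0,0,0.5,0,0,0],[3.2,0,0,0.8,0,0,0],[3.2,0,0,0.8,0,0,0]]}}

```text
clock: 4.95
position: [0.4764, -0.1927, -0.0072]
tool_rot: [3.142, -0.001, 2.893]
force: [-0.2, -0.5, -1.2]
grip_width: 0.032
finger_force: 0.0
```

Emit:
{"method": "servo_tool", "body": {"plan": [[3.2,0,0,0.3,0,0,0],[3.2,0,0,0.6,0,0,0],[3.2,0,0,0.6,0,0,0]]}}

```text
clock: 5.25
position: [0.4765, -0.1927, -0.013]
tool_rot: [-3.142, -0.0, 2.893]
force: [-0.9, 0.4, -0.9]
grip_width: 0.032
finger_force: 0.0
```

Emit:
{"method": "servo_tool", "body": {"plan": [[3.2,0,0,0.3,0,0,0],[3.2,0,0,0.6,0,0,0],[3.2,0,0,0.6,0,0,0]]}}

```text
clock: 5.55
position: [0.4765, -0.1927, -0.019]
tool_rot: [3.142, -0.001, 2.893]
force: [-0.2, 0.2, 0.2]
grip_width: 0.0324
finger_force: 0.0
```

Emit:
{"method": "servo_tool", "body": {"plan": [[0.5,0,0,0,0,0,0],[0.5,0,0,0,0,0,0],[0.5,0,0,0,0,0,0],[0.5,0,0,0,0,0,0]]}}

```text
clock: 5.95
position: [0.4768, -0.1928, -0.0185]
tool_rot: [-3.142, 0.0, 2.893]
force: [-0.3, -0.2, 1.9]
grip_width: 0.014
finger_force: 29.9
```

The stick is gripped (14 mm, 30 N). I'm lifting it and carrying it to the bare end.

Emit:
{"method": "servo_tool", "body": {"plan": [[0.5,0,0,-3,0,0,0],[0.5,0,0,-7,0,0,0],[0.5,0,0,-11,0,0,0],[0.5,0,0,-14,0,0,0],[0.5,0.8,4.5,-14,0,0,-3],[0.5,1.8,9,-14,0,0,-7],[0.5,2.5,14,-14,0,0,-9.3],[0.5,2.9,18.4,-14,0,0,-9.3],[0.5,2.9,18.4,-14,0,0,-9.3],[0.5,2.9,18.4,-14,0,0,-9.3]]}}

```text
clock: 6.95
position: [0.494, -0.0066, 0.1214]
tool_rot: [-3.141, 0.0, 3.057]
force: [0.5, -0.6, -0.9]
grip_width: 0.0144
finger_force: 29.7
```

```bash
python3 -c "
from h import *
rel(.4935,-.006,.047,175)"
```

```text
t 6.95 pos [ 0.494  -0.0066  0.1214] rpy [-180.     0.   175.2] q [-0.19  0.44  0.11  2.02 -0.08  0.68  1.45] grip 0.0144 29.7
 move [0.05 0.06 7.44] turn [-0.01  0.    0.16]
```

Emit:
{"method": "servo_tool", "body": {"plan": [[0.5,0,0,3,0,0,0],[0.5,0,0,5.5,0,0,0],[0.5,0,0,6.7,0,0,0],[0.5,0,0,7.2,0,0,0],[0.5,0,0,7.4,0,0,0],[0.5,0,0,7.5,0,0,0],[0.5,0,0,7.5,0,0,0]]}}

```text
clock: 7.65
position: [0.4944, -0.0074, 0.047]
tool_rot: [3.141, 0.001, 3.055]
force: [0.2, 0.2, -0.2]
grip_width: 0.0137
finger_force: 29.7
```

Emit:
{"method": "servo_tool", "body": {"plan": [[0.5,0,0,0.1,0,0,0],[0.5,0,0,0.1,0,0,0]]}}

```text
clock: 7.85
position: [0.4941, -0.0072, 0.0457]
tool_rot: [3.141, 0.0, 3.055]
force: [-0.7, 0.7, 0.2]
grip_width: 0.0139
finger_force: 29.7
```

Emit:
{"method": "servo_tool", "body": {"plan": [[0.5,0,0,0.1,0,0,0],[0.5,0,0,0.1,0,0,0]]}}

```text
clock: 8.05
position: [0.4942, -0.0073, 0.0454]
tool_rot: [3.141, 0.001, 3.055]
force: [-6.3, 0.2, 25.0]
grip_width: 0.014
finger_force: 32.7
```

Emit:
{"method": "servo_tool", "body": {"plan": [[2,0,0,0,0,0,0],[3,0,0,0,0,0,0],[3.5,0,0,0,0,0,0],[3.5,0,0,0,0,0,0],[3.5,0,0,-3,0,0,0],[3.5,0,0,-6.5,0,0,0],[3.5,0,0,-10,0,0,0],[3.5,0,0,-13,0,0,0],[6,-2,2,-15,0,0,0],[6,-2,2,-15,0,0,0]]}}

```text
clock: 9.05
position: [0.5186, 0.0131, 0.197]
tool_rot: [3.14, 0.005, 3.057]
force: [-0.0, 0.9, -0.6]
grip_width: 0.0596
finger_force: 0.0
```

```bash
python3 -c "
from h import *
rel(.4446,.3286,.15,168.8)
f=wrist('w4')"
```

```text
t 9.05 pos [0.5186 0.0131 0.197 ] rpy [179.9   0.3 175.2] q [-0.24  0.37  0.13  1.9  -0.06  0.87  1.41] grip 0.0596 0.0
 move [10.07 30.8   4.71] turn [0.13 0.29 6.35]
```

View pics/w4.png

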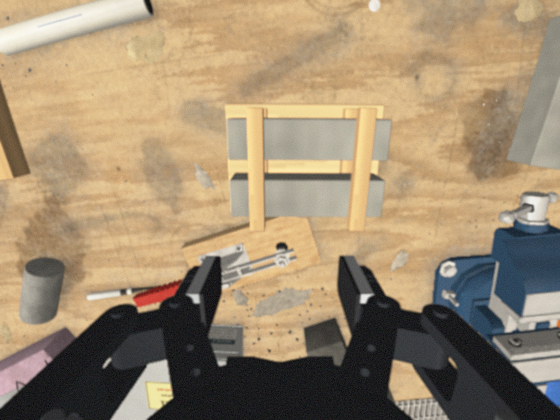

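The spare stick lies across the bare end (248-265,108) to (250-264,231), nearly parallel to the first stick (368,109)-(357,231), with both prisms beneath. I'll work out the layer centre and move on to the prism.

```bash
python3 -c "
from h import *
f=pickle.load(open('w4.pkl','rb'))
def ang(v):return np.degrees(np.arctan2(v[1],v[0])).round(1)
p=toworld(f,[(229,119),(389.5,121),(382.5,217),(231.5,216)],.064);c=p.mean(0);print(p[:,:2].round(4).tolist(),'c',c,ang(p[1]-p[0]),ang(p[2]-p[3]))
for q in([(256.5,108),(257,231)],[(368.5,109),(357,231)]):
  s=toworld(f,q,.079);print(s.mean(0),np.linalg.norm(s[0]-s[1]),ang(s[1]-s[0]))
"
```

```text
[[0.443, -0.0276], [0.4573, 0.1257], [0.5551, 0.1206], [0.5404, -0.038]] c [0.49894817 0.0451641  0.064     ] 84.7 84.7
[ 0.49453456 -0.00544448  0.079     ] 0.11869117308911534 -5.8
[0.50336501 0.09542791 0.079     ] 0.11835753739442505 -5.5
```

Emit:
{"method": "servo_tool", "body": {"plan": [[8.5,2,5,0,0,0,1],[8.5,4,10,0,0,0,3],[8.5,6,15,0,0,0,5],[8.5,8,20,1,0,0,6.3],[8.5,9,25,2,0,0,6.3],[8.5,10,30,3,0,0,6.3],[8.5,10.1,30.8,3,0,0.2,6.3],[8.5,10.1,30.8,3,0,0.2,6.3],[8.5,10.1,30.8,3,0,0.2,6.3],[8.5,10.1,30.8,3,0,0.2,6.3]]}}

```text
clock: 10.1
position: [0.4418, 0.325, 0.1641]
tool_rot: [-3.14, -0.004, 2.944]
force: [0.7, 0.5, 0.2]
grip_width: 0.0853
finger_force: 0.0
```

```bash
python3 -c "
from h import *
rel(.4446,.3286,.15,168.8)
f=wrist('w5')"
```

```text
t 10.1 pos [0.4418 0.325  0.1641] rpy [-179.9   -0.2  168.7] q [-0.78  0.46  0.06  1.85 -0.04  0.84  0.67] grip 0.0853 0.0
 move [-0.21  0.41  1.41] turn [-0.07 -0.21 -0.14]
```

View pics/w5.png

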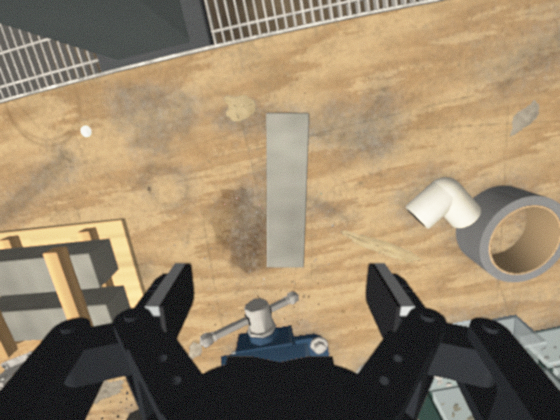

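The wrist view shows the loose prism with top corners (266,113), (308,114), (303,267) and (268,266), between the open fingers. The vise handle at (250,320) is clear of the grasp.

```bash
python3 -c "
from h import *
f=pickle.load(open('w5.pkl','rb'))
p=toworld(f,[(266,113),(308,114),(303,267),(268,266)],.04);c=p.mean(0);v=(p[2]+p[3]-p[0]-p[1])/2
a=np.degrees(np.arctan2(v[1],v[0]));print(p.round(4),c,np.linalg.norm(v),a)
rel(c[0],c[1],-.008,180+a)"
```

```text
[[0.3624 0.3289 0.04  ]
 [0.3709 0.3668 0.04  ]
 [0.5251 0.335  0.04  ]
 [0.5165 0.2983 0.04  ]] [0.44373021 0.3322459  0.04      ] 0.15731021112422527 -11.451171519823228
t 10.15 pos [0.4419 0.3251 0.1643] rpy [-180.    -0.2  168.6] q [-0.78  0.46  0.06  1.85 -0.04  0.84  0.67] grip 0.0854 0.0
 move [-0.09  0.75 17.23] turn [-0.05 -0.2   0.1 ]
```

Emit:
{"method": "servo_tool", "body": {"plan": [[8.5,-0.1,0.6,4.5,0,-0.2,0],[8.5,-0.1,0.6,9,0,-0.2,0],[8.5,-0.1,0.6,13,0,-0.2,0],[8.5,-0.1,0.6,16,0,-0.2,0],[8.5,-0.1,0.6,17.2,0,-0.2,0],[8.5,-0.1,0.6,17.6,0,-0.2,0],[6,-0.1,0.6,17.6,0,-0.2,0],[4,-0.1,0.6,17.6,0,-0.2,0],[3,-0.1,0.6,17.6,0,-0.2,0],[3,-0.1,0.6,17.6,0,-0.2,0]], "force": 70}}

```text
clock: 11.15
position: [0.4437, 0.3325, -0.0102]
tool_rot: [3.141, 0.001, 2.945]
force: [-2.6, -2.4, 15.1]
grip_width: 0.039
finger_force: 70.4
```

Emit:
{"method": "servo_tool", "body": {"plan": [[3,0,0,0,0,0,0],[3,0,0,0,0,0,0],[3,0,0,0,0,0,0]]}}

```text
clock: 11.45
position: [0.4437, 0.3325, -0.0102]
tool_rot: [3.141, 0.001, 2.944]
force: [-3.0, -2.6, 14.5]
grip_width: 0.039
finger_force: 70.5
```

```bash
python3 -c "
from h import *
rel(.498,.0445,.15,84.8)"
```

```text
t 11.45 pos [ 0.4437  0.3325 -0.0102] rpy [1.799e+02 1.000e-01 1.687e+02] q [-0.77  0.73  0.03  1.92 -0.04  0.48  0.66] grip 0.039 70.5
 move [-10.98 -27.17 -16.03] turn [ 0.09  0.   83.91]
```

The prism is gripped (39 mm, 70 N). I'll lift it straight up and then carry it over while turning.

Emit:
{"method": "servo_tool", "body": {"plan": [[3,0,0,-3,0,0,0],[3,0,0,-7,0,0,0],[3,0,0,-11,0,0,0],[3,0,0,-14,0,0,0],[3,0,-2.5,-16,0,0,5],[3,-1.5,-6,-16,0,0,12],[3,-3,-9.5,-16,0,0,20],[3,-4.5,-13,-16,0,0,28],[3,-6,-16.5,-16,0,0,36],[3,-7.5,-20,-16,0,0,44]]}}

```text
clock: 12.45
position: [0.4776, 0.1201, 0.149]
tool_rot: [3.141, -0.0, 2.172]
force: [1.1, 1.0, -5.7]
grip_width: 0.0384
finger_force: 74.0
```

```bash
python3 -c "
from h import *
rel(.498,.0445,.15,84.8)"
```

```text
t 12.45 pos [0.4776 0.1201 0.149 ] rpy [180.   -0.  124.4] q [-0.59  0.41  0.28  2.01 -0.17  0.74  0.4 ] grip 0.0384 74.0
 move [-7.39 -2.59 -0.1 ] turn [ 3.000e-02 -2.000e-02  3.962e+01]
```

Emit:
{"method": "servo_tool", "body": {"plan": [[3,-2,-0.7,0,0,0,7],[3,-4,-1.4,0,0,0,15],[3,-5.5,-2,0,0,0,23],[3,-6.8,-2.4,0,0,0,31],[3,-7.4,-2.6,0,0,0,37],[3,-7.4,-2.6,0,0,0,39.6],[3,-7.4,-2.6,0,0,0,39.6],[3,-7.4,-2.6,0,0,0,39.6],[3,-7.4,-2.6,0,0,0,39.6]]}}

```text
clock: 13.35
position: [0.4984, 0.0461, 0.1486]
tool_rot: [3.142, -0.0, 1.488]
force: [-0.5, -0.3, -4.8]
grip_width: 0.0389
finger_force: 74.0
```

```bash
python3 -c "
from h import *
rel(.498,.0445,.0695,84.8)
f=wrist('w6')"
```

```text
t 13.35 pos [0.4984 0.0461 0.1486] rpy [180.   -0.   85.2] q [-0.57  0.45  0.47  2.   -0.29  0.76 -0.01] grip 0.0389 74.0
 move [-0.16 -0.02  7.91] turn [ 0.   -0.01  0.43]
```

View pics/w6.png

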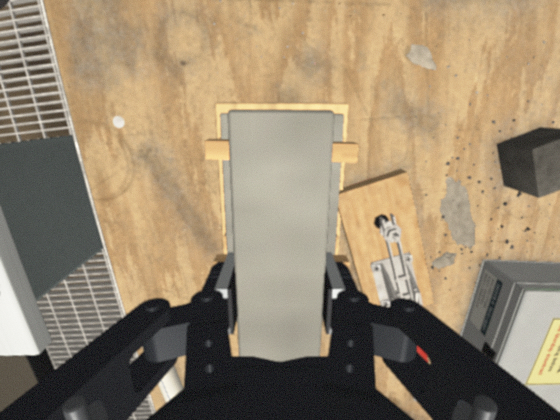

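The held prism (231-335, from y=111 down) lines up over the layer, with the first stick at (282,151) sticking out evenly on both sides. I'll check where its end is and then lower it.

```bash
python3 -c "
from h import *
f=pickle.load(open('w6.pkl','rb'))
p=toworld(f,[(231,111),(335,111)],.199);u=np.array([np.cos(np.radians(85.2)),np.sin(np.radians(85.2)),0]);print(p,p.mean(0)-.08*u)"
```

```text
[[0.48681584 0.1262095  0.199     ]
 [0.52477867 0.12309138 0.199     ]] [0.49910303 0.04493101 0.199     ]
```

Emit:
{"method": "servo_tool", "body": {"plan": [[3,-0.1,0,2.5,0,0,0.4],[3,-0.1,0,5,0,0,0.4],[3,-0.1,0,6.5,0,0,0.4],[3,-0.1,0,7.2,0,0,0.4],[3,-0.1,0,7.5,0,0,0.4],[3,-0.1,0,7.6,0,0,0.4],[3,-0.1,0,7.6,0,0,0.4]]}}

```text
clock: 14.1
position: [0.4988, 0.0449, 0.073]
tool_rot: [3.141, -0.0, 1.479]
force: [0.1, -0.2, -5.5]
grip_width: 0.0388
finger_force: 73.9
```

Emit:
{"method": "servo_tool", "body": {"plan": [[3,0,0,0.1,0,0,0],[3,0,0,0.2,0,0,0],[3,0,0,0.2,0,0,0]]}}

```text
clock: 14.4
position: [0.4984, 0.0449, 0.0706]
tool_rot: [3.141, 0.0, 1.479]
force: [0.3, -0.3, -5.4]
grip_width: 0.0387
finger_force: 73.9
```

Centred. Still carrying the load, so I'll lower in 1 mm steps.

Emit:
{"method": "servo_tool", "body": {"plan": [[3,0,0,0.1,0,0,0],[3,0,0,0.1,0,0,0]]}}

```text
clock: 14.6
position: [0.4984, 0.0449, 0.0694]
tool_rot: [-3.142, 0.0, 1.479]
force: [-0.8, -0.2, -6.2]
grip_width: 0.0388
finger_force: 73.9
```

Emit:
{"method": "servo_tool", "body": {"plan": [[3,0,0,0.1,0,0,0],[3,0,0,0.1,0,0,0]]}}

```text
clock: 14.8
position: [0.4984, 0.0449, 0.0688]
tool_rot: [3.142, -0.0, 1.479]
force: [-4.0, 0.2, 8.3]
grip_width: 0.0387
finger_force: 75.7
```

Contact. I'll open and retreat.

Emit:
{"method": "servo_tool", "body": {"plan": [[4.2,0,0,0,0,0,0],[5,0,0,0,0,0,0],[6.5,0,0,0,0,0,0],[6.5,0,0,0,0,0,0],[6.5,0,0,-2,0,0,0],[6.5,0,0,-5,0,0,0],[6.5,0,0,-9,0,0,0],[6.5,0,0,-13,0,0,0],[6.5,0,0,-15,0,0,0],[6.5,0,0,-15,0,0,0]]}}

```text
clock: 15.8
position: [0.4997, 0.0451, 0.221]
tool_rot: [3.137, -0.002, 1.479]
force: [0.3, -0.6, -0.8]
grip_width: 0.065
finger_force: 0.0
```

```bash
python3 -c "
from h import *
f=wrist('w7')
rel(.498,.0445,.2,84.8)
u=np.array([np.cos(np.radians(84.8)),np.sin(np.radians(84.8)),0]);n=np.array([u[1],-u[0],0]);c=np.array([.4985,.045,.119])
print('exp far corners',proj(f,[c+.08*u-.02*n,c+.08*u+.02*n]).round(0).tolist())
g=cv2.GaussianBlur(cv2.cvtColor(f['frame'],6),(3,3),0).astype(int)
print('column 290:',g[60:200:4,290].tolist());print('row 220:',g[220,200:360:4].tolist())"
```

```text
t 15.85 pos [0.4989 0.0451 0.2193] rpy [ 1.799e+02 -1.000e-01  8.480e+01] q [-0.63  0.35  0.54  1.93 -0.22  0.92 -0.07] grip 0.0644 0.0
 move [-0.07 -0.09  1.93] turn [ 0.11 -0.06 -0.04]
exp far corners [[255.0, 111.0], [302.0, 111.0]]
column 290: [170, 160, 160, 159, 172, 180, 187, 179, 175, 167, 161, 181, 230, 192, 171, 173, 176, 179, 183, 186, 186, 185, 187, 188, 192, 190, 186, 182, 180, 178, 182, 181, 184, 181, 176]
row 220: [175, 174, 164, 157, 149, 153, 155, 169, 197, 175, 179, 177, 176, 173, 157, 172, 169, 171, 170, 168, 165, 162, 164, 166, 168, 175, 174, 170, 166, 166, 165, 210, 191, 172, 169, 198, 200, 208, 198, 194]
```

The prism's far end is where expected (edge at row 112 against 111 predicted), and the gripper is clear. I'm handing in.

```bash
python3 -c "
from workcell import bot
print(bot.job_done())"
```

```text
the job is handed in; nothing more can be done
None
```

I placed the spare stick across the bare end, set the prism down centred on both sticks, and handed the job in at about 16 s. I don't know the verdict; my last check covered only the prism's far end, within about 1 pixel of the prediction, and I did not re-check the sticks after the prism went down.

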